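# Stack a kit box from the sloping rack onto its matching box

### The job

Take the kit box off the sloping pine rack and stack it on the same-sized kit box standing on the bench, level and lined up, with all four of its feet down in the corner recesses of the lid below. Keep hold of it until its feet are in the recesses, then let go and back off. Leave the box below where it stands, and do not disturb the bigger box, the wheel hub or the servo bracket.

Things in the scene. Friction and masses are not known exactly. Their poses are not given: they have to be found in the camera images.
- kit_box: The box to move: rigid lidded box, grey plastic, white lid, 150 long (its x) x 56 wide (y) x 62 mm high, 0.18-0.35 kg. Origin: centre of the underside at the feet's ends; z out through the lid. Flat sides, grippable across the 56 mm from 9 to 62 mm above the origin. Four tapered feet 9 mm high, 12 mm across at the root, 9 at the end, at x +-63, y +-16 mm. Starts lengthwise up the rack, lid up.
- base_box: The box to stack on: same shape and size as kit_box (150 x 56 x 62 mm), loose, level on the bench, about 0.55 kg. Origin: centre of its underside at the feet's ends; x along its length, z up. Lid top at z 62 mm with an 18 x 18 mm recess, 8 mm deep, in each corner, centred at x +-63, y +-16 mm, rim 3 mm. kit_box fits either way round.
- base_seat (a point): Point on base_box at its centre, level with the recess floors, 54 mm above its origin; axes as base_box. kit_box's origin comes here when fully seated, with 3 to 4.5 mm of play sideways each way.
- long_box: Bystander: a bigger lidded box of the same make, 190 x 80 x 62 mm, loose on the bench; its recesses are farther apart (x = +-83, y = +-28 mm) and do not fit kit_box's feet. Origin: centre of its underside, x along its length, z up.
- rack: Fixed pine rack: a sloping board 190 mm long up the slope x 110 mm wide, rising at 30 degrees along the rack's +x (roughly away from the robot), with a lip 12 mm thick and 22 mm high across its low end. kit_box lies on it, so pitched 30 degrees, lid facing the low end. Origin: on the bench below the middle of the board; z up; high end 113 mm above the bench.
- rack_seat (a point): Middle of the upper face of the rack's sloping board, 65 mm above the bench; axes as the rack (z up).
- board_stand: Slotted pine stand, fixed, off to the robot's right, 160 x 90 x 30 mm, with four circuit boards standing in its grooves at a slight tilt, 100 mm high in all. Origin: centre of its underside.
- hub: Bystander: loose black nylon wheel hub lying flat, 70 mm across, 30 mm high. Origin: centre of its underside.
- bracket: Bystander: loose blue aluminium U-shaped servo bracket, 60 x 30 x 40 mm, standing on its web. Origin: centre of its underside.
There are look-alikes about, which are no part of the job. Leave any turquoise or yellow look-alike of the kit_box alone. Leave any blue look-alike of the base_box alone.

How it is judged:
By the outcome, as a careful person would: the job done as asked, in the order asked, and still so for the second after the job is handed in, with the robot touching nothing.
It also fails if it takes over 43 s, if anything falls off the work surface, if the arm or the gripper's body presses on something with over 40 N, if the wrist force passes 120 N, or if a joint passes its speed limit or range.

### The arm

A 7-joint arm with a two-finger parallel gripper is mounted at the origin on the work surface. World frame = base frame: x ahead of the robot, y to its left, z up, the work surface at z = 0. Lengths are in m, angles in rad, forces in N, time in s.
With the tool pointing down it reaches from about 0.4 to 0.85 m from the base axis. Payload 4.5 kg.
Tool frame: the origin (TCP) lies midway between the tips of the shut fingers; the grasp point (between the pads) lies 19 mm behind it; z points along the fingers, y is the line along which they close (so a half turn about z gives the same grasp; the last joint's range is limited). The gripper opens to 88 mm and grips with 3 to 60 N. Pads are 18 mm wide; open, the fingers measure 123 mm over their backs; the gripper's body (75 mm by 187 mm) begins 45 mm behind the grasp point.
Start: joints at [-1.311, 0.689, -0.195, 1.565, 0.157, 0.902, -0.215], TCP at [0.14, 0.609, 0.239] pointing down, gripper open.
Joint ranges: [-3.01, 3.01], [-0.46, 2.08], [-1.47, 1.51], [0.13, 2.56], [-1, 4.14], [0.04, 2.09], [-2.66, 2.66]. Speed limits (rad/s): [2.57, 2.57, 3.14, 3.14, 3.14, 3.14, 3.14].

### API

Orientations are given as a rotation vector (axis times angle).
In Python, from station import observe, read_camera, camera_model, job_done gives the robot as it stands. The module is installed in compiled form; this text tells all that it offers.
- The arm moves only by the tool arm_command, never from a script. Its argument "motion" is a list of rows, each an object of numbers: "dx", "dy", "dz": the shift along the tool's x, y, z normalised to -1 to 1, where 1 is 0.06 m; "roll": the turn about the tool's z normalised to -1 to 1, where 1 is 0.12 rad. A call has 1 to 10 rows; each row shifts and turns the commanded pose from where the row before left it, along the tool's axes as they then stand; what a row does not reach is not made up. A row lasts 1/8 s, in which the tool goes at most 62.5 mm and 10.7 degrees, less where a joint would pass 70% of its speed; a pose out of reach is approached as far as the arm can. A call with a number of a shift or a turn outside -1 to 1 is refused whole. A call with a gripper value outside its range is refused whole. "hand" is the closure, from -1 (fully open) to 1 (shut), set as the call begins (left out, the last holds). The fingers move at their own pace and stop on an object; "force" is the grip in N (left out, the last holds). Time passes only in rows, so rows that do not move let the fingers close. It gives the time, the measured TCP pose, the force, the opening and the grip force at its end, in the units of the state.
- observe(): the state, without advancing time (a new reading comes with each control period).
- read_camera(name): name is "scene" or "side" or "wrist"; returns the picture (420x560x3 uint8, red, green, blue); there is no depth.
- camera_model(name): a dict with "K" (3x3 intrinsics, pixels), "R" (3x3) and "t" (3): a world point X has camera coordinates R X + t; the wrist camera has in their place "hand_eye" (4x4, takes a point from camera to tool coordinates, whose origin is the TCP and whose axes are the flange's). Camera axes: x right, y down, z forward; pixel columns grow to the right and rows downward; lengths in m; the calibration is good to about 2 mm. A picture is of the moment at which its call begins: read the wrist's pose just before it. camera_model takes no time and is no camera call.
- job_done(): hands the job in; it is judged then, once.
The state is a dict: "clock": time; "q": joint angles; "qvel": joint speeds; "effort": joint torques, N m; "eef_pos": TCP position; "tool_rot": TCP orientation; "contact_force": force on the tool from outside, world axes, zero at the start; "ft_torque": the same for the moment, N m; "grip_width": finger opening in m; "gripper_force": force on a finger pad.
Only numpy, scipy, OpenCV 4.12 (cv2) and the standard library are available. Lean on these libraries where they do the work, as an engineer would, in place of code of your own. Each camera call takes 0.05 s, during which the arm holds its last target. There are 200 camera calls.

## Working session

There is one attempt and no reset: what is moved stays moved. The work goes in short steps, Python scripts to look and compute and a tool call to move; the robot and the scene stay as the last step left them, time stands still between calls to the robot, and variables do not carry over. Pictures are saved under pics/ and viewed, at most 10 in all, crops included, and the job is handed in when it is done.

Besides the shell and the picture viewer there is one more tool, called after "Call:" by a JSON object that holds its "fn" and its "kwargs". arm_command: Moves the arm, as the interface text tells. Scaled input: -1 to 1 covers 0.06 m each way for a shift and 0.12 rad each way for a turn. Its arguments: {"type":"object","properties":{"motion":{"type":"array"},"hand":{"type":"number"},"force":{"type":"number"}},"required":["motion"]}

```bash
mkdir -p pics; python3 - <<'E'
from station import *
import cv2,numpy as np
s=observe();print({k:np.round(v,3).tolist() for k,v in s.items()})
for n in("scene","side","wrist"):
    im=read_camera(n);cv2.imwrite(f"pics/{n}0.png",im[:,:,::-1]);m=camera_model(n);print(n,{k:np.round(v,4).tolist() for k,v in m.items()})
E
```

```text
{'clock': 0.0, 'q': [-1.311, 0.69, -0.194, 1.566, 0.157, 0.902, -0.215], 'qvel': [-0.001, 0.001, 0.001, -0.001, -0.0, -0.001, 0.0], 'effort': [0.001, -52.756, -1.267, -15.343, -0.053, 0.006, 0.0], 'eef_pos': [0.14, 0.609, 0.238], 'tool_rot': [-0.354, -3.122, 0.003], 'contact_force': [-0.488, -0.37, -0.983], 'ft_torque': [-0.017, -0.007, -0.018], 'gripper_force': 0.0, 'grip_width': 0.088}
scene {'K': [[545.9422, 0.0, 269.1278], [0.0, 545.9422, 211.2135], [0.0, 0.0, 1.0]], 'R': [[-0.8877, 0.4605, -0.0021], [0.3567, 0.6846, -0.6356], [-0.2912, -0.565, -0.772]], 't': [0.5542, -0.0689, 1.7381]}
side {'K': [[415.2879, 0.0, 281.8168], [0.0, 415.2879, 209.1045], [0.0, 0.0, 1.0]], 'R': [[0.7977, -0.6031, -0.0039], [-0.4402, -0.5777, -0.6874], [0.4123, 0.55, -0.7263]], 't': [-0.5025, 0.2349, 0.9655]}
wrist {'K': [[305.9047, 0.0, 281.3789], [0.0, 305.9047, 209.3795], [0.0, 0.0, 1.0]], 'hand_eye': [[-0.0005, -0.9519, -0.3064, 0.0803], [1.0, -0.0004, -0.0005, -0.0], [0.0004, -0.3064, 0.9519, -0.147], [0.0, 0.0, 0.0, 1.0]]}
```

View pics/scene0.png

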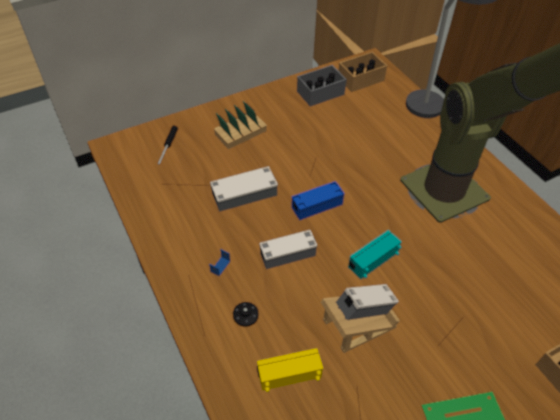

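View pics/side0.png

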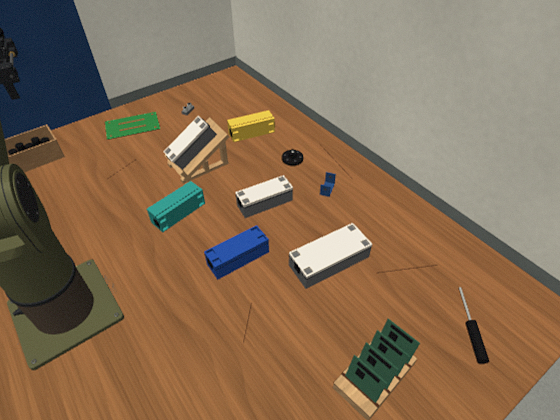

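The kit_box is the grey/white box on the rack at scene (368,298), side (187,140). There are two white-lidded boxes on the bench: scene (288,248) / side (265,193), the smaller one, and scene (245,187) / side (331,252), the larger. The smaller should be base_box and the larger long_box. The look-alikes are turquoise (375,253), blue (318,200) and yellow (290,368). I'll check this by measuring the sizes and with one crop.

```bash
cat > h.py <<'E'
import cv2,numpy as np
from station import *
from scipy.spatial.transform import Rotation as Rn
def ray(m,uv,T=None):
    d=np.linalg.inv(m["K"])@np.array([uv[0],uv[1],1.])
    if T is None:
        R=np.array(m["R"]);return -R.T@np.array(m["t"]),R.T@d
    return T[:3,3],T[:3,:3]@d
def plane(o,d,z): return o+d*(z-o[2])/d[2]
def tri(rs):
    A=np.zeros((3,3));b=np.zeros(3)
    for o,d in rs:
        d=d/np.linalg.norm(d);P=np.eye(3)-np.outer(d,d);A+=P;b+=P@o
    X=np.linalg.solve(A,b);return X,[np.linalg.norm(np.cross(X-o,d/np.linalg.norm(d))) for o,d in rs]
def lids(im,lo=175,amin=250):
    w=((im.min(2)>lo)&(np.ptp(im.astype(int),axis=2)<40)).astype(np.uint8)
    w=cv2.morphologyEx(w,cv2.MORPH_CLOSE,np.ones((7,7)))
    cs=cv2.findContours(w,cv2.RETR_EXTERNAL,cv2.CHAIN_APPROX_NONE)[0]
    out=[]
    for c in cs:
        if cv2.contourArea(c)<amin: continue
        h=cv2.convexHull(c)
        q=cv2.approxPolyN(h,4,ensure_convex=True).reshape(-1,2) if len(h)>4 else h.reshape(-1,2)
        out.append((cv2.contourArea(c),q.astype(float)))
    return out
E
python3 - <<'E'
from h import *
for n in("scene","side"):
    im=cv2.imread(f"pics/{n}0.png")[:,:,::-1];m=camera_model(n)
    for a,q in lids(im):
        P=np.array([plane(*ray(m,p),.062) for p in q])
        print(n,a,q.tolist(),P[:,:2].round(3).tolist(),"sides",np.linalg.norm(P-np.roll(P,-1,0),axis=1).round(3),"c",P.mean(0).round(3))
a=cv2.imread("pics/scene0.png")[160:355,190:420];b=cv2.imread("pics/side0.png")[100:290,140:390]
cv2.imwrite("pics/crop.png",np.hstack([cv2.resize(a,(400,560)) if 0 else cv2.resize(a,(395,335),interpolation=2),cv2.resize(b,(400,335),interpolation=2)]))
E
```

```text
scene 500.0 [[307.0, 246.0], [275.0, 255.0], [253.0, 245.0], [315.0, 230.0]] [[0.52, 0.029], [0.614, 0.015], [0.652, -0.044], [0.472, -0.009]] sides [0.094 0.07  0.184 0.062] c [ 0.565 -0.002  0.062]
scene 813.5 [[287.0, 180.0], [226.0, 197.0], [198.0, 186.0], [260.0, 170.0]] [[0.45, -0.217], [0.645, -0.24], [0.703, -0.32], [0.504, -0.293]] sides [0.197 0.098 0.2   0.094] c [ 0.576 -0.268  0.062]
side 1912.5 [[372.0, 244.0], [306.0, 276.0], [289.0, 253.0], [353.0, 223.0]] [[0.664, -0.321], [0.476, -0.296], [0.486, -0.22], [0.675, -0.243]] sides [0.19  0.077 0.191 0.079] c [ 0.575 -0.27   0.062]
side 662.5 [[292.0, 187.0], [243.0, 205.0], [235.0, 192.0], [283.0, 175.0]] [[0.633, -0.043], [0.486, -0.019], [0.496, 0.036], [0.644, 0.012]] sides [0.149 0.056 0.15  0.056] c [ 0.565 -0.003  0.062]
side 528.0 [[206.0, 124.0], [171.0, 161.0], [164.0, 151.0], [198.0, 116.0]] [[0.594, 0.365], [0.416, 0.264], [0.421, 0.32], [0.595, 0.422]] sides [0.204 0.056 0.202 0.057] c [0.506 0.343 0.062]
```

View pics/crop.png

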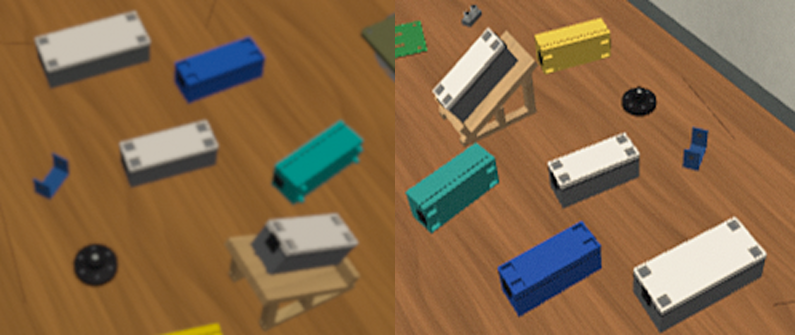

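The crop confirms it: the bench box at scene (288,248) measures 149×56 mm, so it is base_box. The larger one measures 190×78 mm, so it is long_box. The grey/white box pitched on the rack is kit_box. Next I need kit_box's pose.

```bash
python3 - <<'E'
from h import *
im=cv2.imread("pics/scene0.png")[:,:,::-1].astype(int)
print([im[298,c].tolist() for c in(355,362,368,375,385)])
Q={}
sub=im[275:325,330:405]
w=((sub.min(2)>125)&(np.ptp(sub,axis=2)<45)).astype(np.uint8)
w=cv2.morphologyEx(w,cv2.MORPH_CLOSE,np.ones((7,7)))
c=max(cv2.findContours(w,0,1)[0],key=cv2.contourArea)
Q["scene"]=cv2.approxPolyN(cv2.convexHull(c),4,ensure_convex=True).reshape(-1,2)+[330,275.]
Q["side"]=np.array([[206,124],[171,161],[164,151],[198,116.]])
print(cv2.contourArea(c),Q["scene"].tolist())
ms={n:camera_model(n) for n in Q}
best=None
for fl in (0,1):
  for k in range(4):
    q=np.roll(Q["scene"][::-1] if fl else Q["scene"],k,0)
    r=[tri([ray(ms["side"],a),ray(ms["scene"],b)]) for a,b in zip(Q["side"],q)]
    e=sum(sum(x[1]) for x in r)
    if best is None or e<best[0]:best=(e,np.array([x[0] for x in r]))
e,P=best;print(e);print(P.round(3));c=P.mean(0)
print("sides",np.linalg.norm(P-np.roll(P,-1,0),axis=1).round(3),"c",c.round(3))
ax=(P[0]+P[3]-P[1]-P[2]);ax/=np.linalg.norm(ax);print("axis",ax.round(3),"yaw",np.degrees(np.arctan2(ax[1],ax[0])),"pitch",np.degrees(np.arcsin(ax[2])))
E
```

```text
[[189, 181, 168], [195, 187, 173], [195, 187, 174], [195, 188, 174], [195, 187, 174]]
739.0 [[398.0, 301.0], [357.0, 307.0], [345.0, 288.0], [386.0, 284.0]]
0.011463070250495018
[[0.538 0.238 0.156]
 [0.408 0.241 0.082]
 [0.411 0.296 0.082]
 [0.54  0.294 0.153]]
sides [0.15  0.055 0.147 0.056] c [0.474 0.267 0.118]
axis [ 0.871 -0.018  0.49 ] yaw -1.2004426139353954 pitch 29.355423214511365
```

Call:
{"fn": "arm_command", "kwargs": {"motion": [{"dx": -0.68,"dy": -0.428},{"dx": -0.68,"dy": -0.428},{"dx": -0.68,"dy": -0.428},{"dx": -0.68,"dy": -0.428},{"dx": -0.68,"dy": -0.428},{"dx": -0.68,"dy": -0.428},{"dx": -0.68,"dy": -0.428},{"dx": -0.68,"dy": -0.428},{"dx": -0.68,"dy": -0.428},{"dx": -0.68,"dy": -0.428}], "hand": -1, "force": 20}}

```text
validation failed for argument at $.mo...
```

Call:
{"fn": "arm_command", "kwargs": {"motion": [{"roll": -0.57},{"roll": -0.57},{"roll": -0.57},{}]}}

```text
validation failed for argument at $.mo...
```

```bash
cat >> h.py <<'E'
def pose():
    s=observe();T=np.eye(4);T[:3,:3]=Rn.from_rotvec(s["tool_rot"]).as_matrix();T[:3,3]=s["eef_pos"];return s,T
def go(x,y,z,yaw): # yaw = heading (deg) of box axis; tool x points opposite
    s,T=pose();d=T[:3,:3].T@(np.array([x,y,z])-T[:3,3])
    cur=np.degrees(np.arctan2(T[1,0],T[0,0]))-180;dy=(yaw-cur+90)%180-90
    print("t",s["clock"],"tcp",T[:3,3].round(4),"yaw",round(cur,2),"units",(d/.06).round(3),"roll",round(-np.radians(dy)/.12,3))
E
python3 - <<'E'
from h import *
go(.4805,.267,.16,-1.2)
s,T=pose();im=read_camera("wrist");cv2.imwrite("pics/w1.png",im[:,:,::-1]);m=camera_model("wrist");W=T@np.array(m["hand_eye"])
# project estimated lid corners for checking
n=np.array([-.5,0,.866]);c=np.array([.474,.267,.118]);ax=np.array([.866,-.018,.5]);ay=np.array([.02,1,0])
for i,j in((1,1),(1,-1),(-1,-1),(-1,1)):
    p=np.linalg.inv(W)@np.append(c+ax*.075*i+ay*.028*j,1);u=m["K"]@p[:3];print((u[:2]/u[2]).round(1))
for l in lids(im,140,2000):print(l[0],l[1].tolist())
E
```

```text
t 0.15 tcp [0.1399 0.6087 0.2381] yaw -12.93 units [-6.808 -4.277  1.308] roll -1.707
[108.8 562.5]
[ 67.2 567.8]
[ 64.5 435.4]
[102.8 429.3]
```

View pics/w1.png

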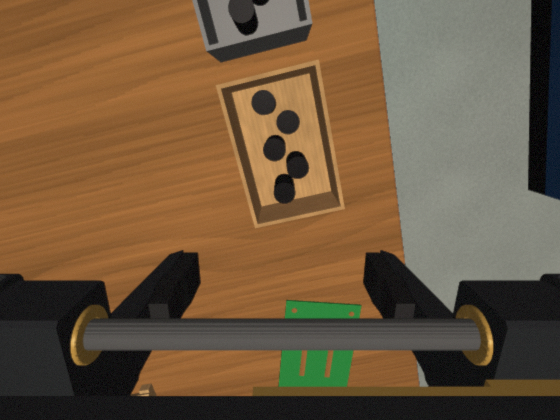

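The moves were refused, so the wrist picture only shows the starting view: a tray at (285,140) and the green card at (320,340). I'll try again with every key in each row.

Call:
{"fn": "arm_command", "kwargs": {"motion": [{"dx": -0.68,"dy": -0.428,"dz": 0,"roll": 0},{"dx": -0.68,"dy": -0.428,"dz": 0,"roll": 0},{"dx": -0.68,"dy": -0.428,"dz": 0,"roll": 0},{"dx": -0.68,"dy": -0.428,"dz": 0,"roll": 0},{"dx": -0.68,"dy": -0.428,"dz": 0,"roll": 0},{"dx": -0.68,"dy": -0.428,"dz": 0,"roll": 0},{"dx": -0.68,"dy": -0.428,"dz": 0,"roll": 0},{"dx": -0.68,"dy": -0.428,"dz": 0,"roll": 0},{"dx": -0.68,"dy": -0.428,"dz": 0,"roll": 0},{"dx": -0.68,"dy": -0.428,"dz": 0,"roll": 0}], "hand": -1, "force": 20}}

```text
clock: 1.45
eef_pos: [0.481, 0.2663, 0.2387]
tool_rot: [-0.354, -3.122, -0.0]
contact_force: [0.5, 0.4, -0.2]
grip_width: 0.088
gripper_force: 0.0
```

Call:
{"fn": "arm_command", "kwargs": {"motion": [{"dx": 0,"dy": 0,"dz": 0,"roll": -0.57},{"dx": 0,"dy": 0,"dz": 0,"roll": -0.57},{"dx": 0,"dy": 0,"dz": 0,"roll": -0.57},{"dx": 0,"dy": 0,"dz": 0,"roll": 0}]}}

```text
clock: 1.95
eef_pos: [0.48, 0.2674, 0.2386]
tool_rot: [-0.034, -3.141, -0.0]
contact_force: [0.1, -0.1, -0.1]
grip_width: 0.0883
gripper_force: 0.0
```

```bash
cat > chk.py <<'E'
from h import *
go(.4805,.267,.16,-1.2)
s,T=pose();im=read_camera("wrist");cv2.imwrite("pics/w2.png",im[:,:,::-1]);m=camera_model("wrist");W=T@np.array(m["hand_eye"])
n=np.array([-.5,0,.866]);c=np.array([.474,.267,.118]);ax=np.array([.866,-.018,.5]);ay=np.array([.02,1,0])
for i,j in((1,1),(1,-1),(-1,-1),(-1,1)):
    p=np.linalg.inv(W)@np.append(c+ax*.075*i+ay*.028*j,1);u=m["K"]@p[:3];print((u[:2]/u[2]).round(1))
for l in lids(im,140,2000):print(l[0],l[1].tolist())
E
python3 chk.py
```

```text
t 1.95 tcp [0.48   0.2674 0.2386] yaw -1.23 units [-0.008 -0.007  1.31 ] roll -0.004
[313.6 281.9]
[248.2 282. ]
[251.6 121.3]
[310.  121.2]
3582.0 [[73.0, 207.0], [78.0, 279.0], [31.0, 279.0], [22.0, 200.0]]
9663.5 [[310.0, 122.0], [314.0, 282.0], [249.0, 282.0], [252.0, 122.0]]
```

View pics/w2.png

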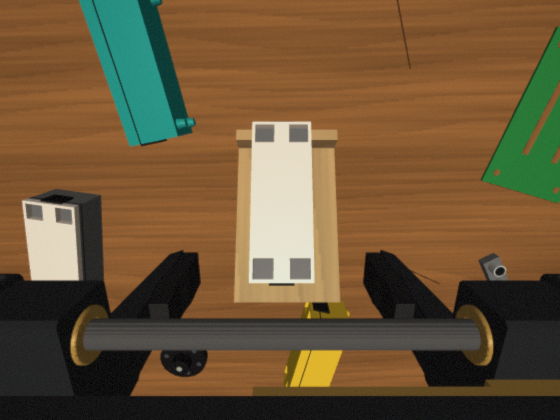

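The wrist view shows the kit_box lid at (249–314, 122–282), which matches the prediction to within 1 px. I'll descend and grip.

Call:
{"fn": "arm_command", "kwargs": {"motion": [{"dx": 0,"dy": 0,"dz": 0.6,"roll": 0},{"dx": 0,"dy": 0,"dz": 0.6,"roll": 0},{"dx": 0,"dy": 0,"dz": 0.5,"roll": 0},{"dx": 0,"dy": 0,"dz": 0.4,"roll": 0},{"dx": 0,"dy": 0,"dz": 0.4,"roll": 0},{"dx": 0,"dy": 0,"dz": 0,"roll": 0}]}}

```text
clock: 2.75
eef_pos: [0.4791, 0.267, 0.0874]
tool_rot: [-0.033, -3.139, 0.003]
contact_force: [0.6, -0.4, -0.3]
grip_width: 0.088
gripper_force: 0.0
```

Call:
{"fn": "arm_command", "kwargs": {"motion": [{"dx": 0,"dy": 0,"dz": 0,"roll": 0},{"dx": 0,"dy": 0,"dz": 0,"roll": 0},{"dx": 0,"dy": 0,"dz": 0,"roll": 0},{"dx": 0,"dy": 0,"dz": 0,"roll": 0},{"dx": 0,"dy": 0,"dz": 0,"roll": 0},{"dx": 0,"dy": 0,"dz": 0,"roll": 0}], "hand": 1, "force": 20}}

```text
clock: 3.5
eef_pos: [0.4804, 0.2676, 0.0893]
tool_rot: [0.033, 3.141, 0.001]
contact_force: [0.0, -0.5, 5.3]
grip_width: 0.056
gripper_force: 20.0
```

Call:
{"fn": "arm_command", "kwargs": {"motion": [{"dx": 0,"dy": 0,"dz": -0.15,"roll": 0},{"dx": 0,"dy": 0,"dz": -0.3,"roll": 0},{"dx": 0,"dy": 0,"dz": -0.5,"roll": 0},{"dx": 0,"dy": 0,"dz": -0.6,"roll": 0},{"dx": 0,"dy": 0,"dz": -0.6,"roll": 0},{"dx": 0,"dy": 0,"dz": -0.3,"roll": 0},{"dx": 0,"dy": 0,"dz": 0,"roll": 0},{"dx": 0,"dy": 0,"dz": 0,"roll": 0}]}}

```text
clock: 4.5
eef_pos: [0.4794, 0.267, 0.2348]
tool_rot: [-0.032, -3.14, 0.002]
contact_force: [0.5, 0.3, -3.3]
grip_width: 0.0557
gripper_force: 20.0
```

```bash
cat > kb.py <<'E'
from h import *
import sys
def kit(name,save=True):
    s,T=pose();im=read_camera("wrist");cv2.imwrite(f"pics/{name}.png",im[:,:,::-1]);m=camera_model("wrist")
    for a,q in lids(im,140,1500):
        c=q.mean(0);print(a,q.tolist())
        if 230<c[0]<330:
            q=q[np.argsort(q[:,1])];f=q[:2][np.argsort(q[:2,0])];b=q[2:][np.argsort(q[2:,0])]
            img=np.array([f[0],f[1],b[1],b[0]])
            # lid frame X: along tool -x... solve PnP: object points, x toward image-bottom (tool -x), y to image right
            obj=np.array([[-.075,-.028,0],[-.075,.028,0],[.075,.028,0],[.075,-.028,0]])
            ok,rs,ts,er=cv2.solvePnPGeneric(obj,img,np.array(m["K"]),None,flags=cv2.SOLVEPNP_IPPE)
            for r,t,e in zip(rs,ts,er):
                H=np.array(m["hand_eye"]);R=H[:3,:3]@cv2.Rodrigues(r)[0];p=H[:3,:3]@t.ravel()+H[:3,3]
                print("lid centre tool",p.round(4),"lid x in tool",R[:,0].round(3),"pitch",np.degrees(np.arctan2(-R[2,0],-R[0,0])).round(1),"err",e)
kit(sys.argv[1])
E
python3 kb.py w3; python3 -c "
from h import *
s,T=pose();print(s['clock'],s['contact_force'],T[:3,3])
cv2.imwrite('pics/side3.png',read_camera('side')[:,:,::-1])"
```

```text
4792.0 [[348.0, 350.0], [349.0, 386.0], [214.0, 386.0], [215.0, 350.0]]
lid centre tool [-0.0248  0.     -0.0475] lid x in tool [-0.77  -0.     0.638] pitch -39.7 err [35.82396133]
lid centre tool [-0.0189  0.     -0.0436] lid x in tool [ 0.644  0.    -0.765] pitch 130.1 err [40.03892395]
4232.0 [[72.0, 209.0], [77.0, 279.0], [33.0, 314.0], [20.0, 201.0]]
22423.5 [[338.0, 131.0], [346.0, 317.0], [216.0, 317.0], [225.0, 131.0]]
lid centre tool [ 0.0469 -0.     -0.0039] lid x in tool [-0.267 -0.001 -0.964] pitch 74.5 err [20.17187638]
lid centre tool [ 0.0152 -0.0001 -0.0259] lid x in tool [-0.811 -0.002  0.585] pitch -35.8 err [30.82347611]
4.55 [-0.35800348  0.22229109 -1.65000478] [0.47930174 0.26694809 0.23454174]
```

View pics/side3.png

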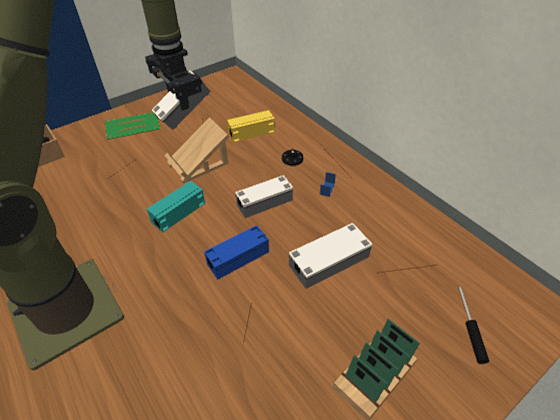

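The side view shows the box held and still pitched, at (170,105). The rack is empty and nothing else has moved. I plan to level it by pressing its feet gently on bare bench, so I need a clear spot.

```bash
python3 - <<'E'
from h import *
m=camera_model("side")
for n,p,z in [("hub",(292,157),.015),("bracket",(327,184),.02),("turqA",(203,195),.03),("turqB",(156,222),.03),("blueA",(268,240),.03),("blueB",(212,270),.03),("stand",(375,365),.05),("free1",(300,320),0),("free2",(410,290),0),("rackhigh",(228,145),.1),("rackcorner",(200,120),.113),("yel",(251,127),.03),("yelL",(230,137),.03),("free3",(245,165),0),("tipdriver",(462,292),0)]:
    print(n,plane(*ray(m,p),z)[:2].round(3))
E
```

```text
hub [0.75  0.104]
bracket [ 0.751 -0.061]
turqA [0.432 0.111]
turqB [0.281 0.097]
blueA [ 0.483 -0.135]
blueB [ 0.321 -0.129]
stand [ 0.457 -0.536]
free1 [ 0.418 -0.349]
free2 [ 0.678 -0.447]
rackhigh [0.569 0.182]
rackcorner [0.558 0.327]
yel [0.726 0.3  ]
yelL [0.639 0.295]
free3 [0.618 0.178]
tipdriver [ 0.773 -0.526]
```

```bash
python3 -c "
from h import *
go(.57,.105,.235,-1.2)"
```

```text
t 4.6 tcp [0.4793 0.267  0.2345] yaw -1.17 units [-1.566 -2.669 -0.008] roll 0.004
```

Call:
{"fn": "arm_command", "kwargs": {"motion": [{"dx": -0.2,"dy": -0.35,"dz": 0,"roll": 0},{"dx": -0.4,"dy": -0.67,"dz": 0,"roll": 0},{"dx": -0.4,"dy": -0.67,"dz": 0,"roll": 0},{"dx": -0.37,"dy": -0.62,"dz": 0,"roll": 0},{"dx": -0.2,"dy": -0.36,"dz": 0.2,"roll": 0},{"dx": 0,"dy": 0,"dz": 0.6,"roll": 0},{"dx": 0,"dy": 0,"dz": 0.6,"roll": 0},{"dx": 0,"dy": 0,"dz": 0.6,"roll": 0},{"dx": 0,"dy": 0,"dz": 0.5,"roll": 0},{"dx": 0,"dy": 0,"dz": 0.25,"roll": 0}]}}

```text
clock: 5.85
eef_pos: [0.5695, 0.1052, 0.0683]
tool_rot: [-0.032, -3.138, 0.001]
contact_force: [-0.5, -0.4, -1.7]
grip_width: 0.0554
gripper_force: 20.0
```

Call:
{"fn": "arm_command", "kwargs": {"motion": [{"dx": 0,"dy": 0,"dz": 0,"roll": 0},{"dx": -0.1,"dy": 0,"dz": 0.06,"roll": 0},{"dx": -0.1,"dy": 0,"dz": 0.06,"roll": 0},{"dx": -0.1,"dy": 0,"dz": 0.06,"roll": 0}]}}

```text
clock: 6.35
eef_pos: [0.5901, 0.105, 0.0603]
tool_rot: [0.033, 3.14, 0.001]
contact_force: [-0.3, -0.5, -2.1]
grip_width: 0.0561
gripper_force: 20.0
```

Call:
{"fn": "arm_command", "kwargs": {"motion": [{"dx": 0.25,"dy": 0,"dz": 0,"roll": 0},{"dx": 0,"dy": 0,"dz": 0,"roll": 0},{"dx": -0.06,"dy": 0,"dz": 0.06,"roll": 0},{"dx": -0.08,"dy": 0,"dz": 0.06,"roll": 0},{"dx": -0.08,"dy": 0,"dz": 0.06,"roll": 0}]}}

```text
clock: 6.98
eef_pos: [0.5893, 0.1052, 0.0496]
tool_rot: [0.033, 3.138, 0.001]
contact_force: [1.8, -0.5, 3.0]
grip_width: 0.0562
gripper_force: 20.0
```

Call:
{"fn": "arm_command", "kwargs": {"motion": [{"dx": -0.09,"dy": 0,"dz": 0.06,"roll": 0},{"dx": -0.09,"dy": 0,"dz": 0.06,"roll": 0},{"dx": -0.09,"dy": 0,"dz": 0.06,"roll": 0}]}}

```text
clock: 7.35
eef_pos: [0.6023, 0.1048, 0.0374]
tool_rot: [-0.032, -3.139, 0.001]
contact_force: [-0.1, 0.6, 0.5]
grip_width: 0.0558
gripper_force: 20.0
```

Contact is light and the box is rotating. I'll keep going until all four feet are down.

Call:
{"fn": "arm_command", "kwargs": {"motion": [{"dx": -0.08,"dy": 0,"dz": 0.05,"roll": 0},{"dx": -0.08,"dy": 0,"dz": 0.04,"roll": 0},{"dx": -0.05,"dy": 0,"dz": 0.03,"roll": 0},{"dx": 0,"dy": 0,"dz": 0,"roll": 0}]}}

```text
clock: 7.85
eef_pos: [0.614, 0.1045, 0.0322]
tool_rot: [-0.032, -3.138, 0.002]
contact_force: [-6.6, -0.1, 11.9]
grip_width: 0.0562
gripper_force: 20.0
```

```bash
python3 -c "
from h import *
for i in range(3):
  s,T=pose();print(s['clock'],s['contact_force'],T[:3,3]);im=read_camera('side')
read=cv2.imwrite('pics/side4.png',cv2.resize(im[110:240,180:350,::-1],None,fx=4,fy=4))
cv2.imwrite('pics/w4.png',read_camera('wrist')[:,:,::-1])"
```

```text
7.85 [-6.63276887 -0.06092376 11.87428901] [0.61401353 0.10451094 0.0321617 ]
7.9 [-6.93439087 -0.34952089 12.15859831] [0.61410529 0.10453072 0.03214633]
7.95 [-6.47695878 -0.84577212 12.61574016] [0.61414063 0.10452538 0.03214425]
```

View pics/side4.png

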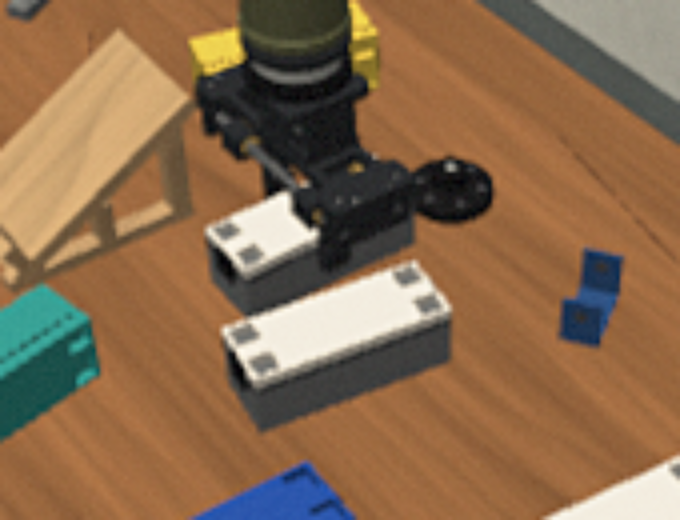

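The box now sits level on the bench, at crop (310,240), with all feet down (12 N). I'll measure where it sits in the grip from the wrist camera, then lift it.

Call:
{"fn": "arm_command", "kwargs": {"motion": [{"dx": 0.08,"dy": 0,"dz": 0,"roll": 0},{"dx": 0,"dy": 0,"dz": -0.2,"roll": 0},{"dx": 0,"dy": 0,"dz": -0.5,"roll": 0},{"dx": 0,"dy": 0,"dz": -0.8,"roll": 0},{"dx": 0,"dy": 0,"dz": -0.8,"roll": 0},{"dx": 0,"dy": 0,"dz": -0.5,"roll": 0},{"dx": 0,"dy": 0,"dz": 0,"roll": 0},{"dx": 0,"dy": 0,"dz": 0,"roll": 0}]}}

```text
clock: 9.05
eef_pos: [0.6101, 0.1041, 0.1977]
tool_rot: [-0.032, -3.139, 0.001]
contact_force: [-0.0, 0.3, -3.2]
grip_width: 0.0558
gripper_force: 20.0
```

```bash
cat > fe.py <<'E'
from h import *
import sys
def front(im):
    m=camera_model("wrist");H=np.array(m["hand_eye"])
    for a,q in lids(im,140,1500):
        q=q[np.argsort(q[:,1])]
        f=q[:2][np.argsort(q[:2,0])];c=f.mean(0)
        if 240<c[0]<320 and c[1]<300:
            w=f[1,0]-f[0,0];o,d=ray(m,c,H)
            P=o+d*(305.9*.056/w);Q=o+d*((-.032-o[2])/d[2])
            print(f.tolist(),"by width:",P.round(4),"by height z=-.032:",Q.round(4))
if __name__=="__main__":
    if len(sys.argv)>1:
        front(cv2.imread(sys.argv[1])[:,:,::-1])
    s,T=pose();print(s["clock"],T[:3,3].round(4),s["contact_force"])
    im=read_camera("wrist");cv2.imwrite("pics/w5.png",im[:,:,::-1]);front(im)
    for a,q in lids(im,140,1500):print(a,q.tolist())
E
python3 fe.py pics/w4.png;python3 -c "
from h import *
go(.565,-.003,.18,-9.3)"
```

```text
[[206.0, 136.0], [356.0, 136.0]] by width: [ 0.0714 -0.0001 -0.0299] by height z=-.032: [ 0.0716 -0.0001 -0.032 ]
9.05 [0.6101 0.1041 0.1977] [-0.0325137   0.34736517 -3.16953272]
[[206.0, 136.0], [356.0, 136.0]] by width: [ 0.0714 -0.0001 -0.0299] by height z=-.032: [ 0.0716 -0.0001 -0.032 ]
3898.0 [[340.0, 351.0], [338.0, 385.0], [225.0, 385.0], [222.0, 351.0]]
24606.0 [[356.0, 136.0], [343.0, 317.0], [220.0, 317.0], [206.0, 136.0]]
9849.0 [[200.0, 71.0], [190.0, 234.0], [134.0, 226.0], [134.0, 61.0]]
t 9.1 tcp [0.6098 0.1041 0.1972] yaw -1.17 units [ 0.71  -1.8    0.291] roll 1.182
```

View pics/w5.png

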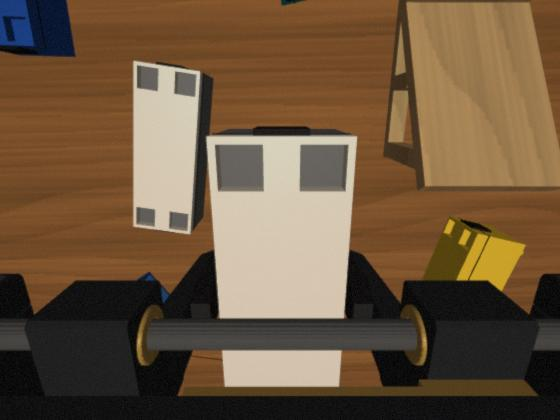

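The held box looks level: front edge at row 136, cols 206–356, and the depth at row 317 matches a level lid. The base box is in view, with lid corners (134,61), (200,71), (190,234) and (134,226). I'll use those to refine its pose.

```bash
cat > bb.py <<'E'
from h import *
import sys
def base(T,im):
    m=camera_model("wrist");W=T@np.array(m["hand_eye"])
    for a,q in lids(im,140,2500):
        P=np.array([plane(*ray(m,p,W),.062) for p in q])[:,:2]
        (c,wh,ang)=cv2.minAreaRect((P*1000).astype(np.float32))
        L=np.linalg.norm(P-np.roll(P,-1,0),axis=1);i=np.argmax(L[:2]);d=P[(i+1)%4]-P[i]-(P[(i+3)%4]-P[(i+2)%4])
        print(a,L.round(4),"c",P.mean(0).round(4),"yaw",((np.degrees(np.arctan2(d[1],d[0]))+90)%180-90).round(2))
s,T=pose()
if len(sys.argv)>1: im=cv2.imread(sys.argv[1])[:,:,::-1]
else: im=read_camera("wrist");cv2.imwrite("pics/wb.png",im[:,:,::-1])
base(T,im)
E
python3 bb.py pics/w5.png
```

```text
3898.0 [0.0496 0.134  0.0496 0.1341] c [0.8135 0.0995] yaw 88.87
24606.0 [0.1925 0.1342 0.1926 0.1351] c [0.6468 0.103 ] yaw -1.06
9849.0 [0.1504 0.0552 0.1496 0.0554] c [ 0.5649 -0.0024] yaw -9.55
```

Call:
{"fn": "arm_command", "kwargs": {"motion": [{"dx": 0.12,"dy": -0.27,"dz": 0,"roll": 0},{"dx": 0.2,"dy": -0.46,"dz": 0,"roll": 0},{"dx": 0.2,"dy": -0.46,"dz": 0,"roll": 0},{"dx": 0.16,"dy": -0.37,"dz": 0,"roll": 0},{"dx": 0.09,"dy": -0.22,"dz": 0,"roll": 0},{"dx": 0,"dy": 0,"dz": 0.2,"roll": 0.4},{"dx": 0,"dy": 0,"dz": 0.4,"roll": 0.4},{"dx": 0,"dy": 0,"dz": 0.4,"roll": 0.4},{"dx": 0,"dy": 0,"dz": 0.2,"roll": 0},{"dx": 0,"dy": 0,"dz": 0,"roll": 0}]}}

```text
clock: 10.35
eef_pos: [0.5622, -0.0012, 0.1264]
tool_rot: [-0.256, -3.129, 0.0]
contact_force: [-0.2, 0.4, -1.7]
grip_width: 0.0559
gripper_force: 20.0
```

```bash
python3 -c "
from h import *
go(.5615,-.0019,.098,-9.4);s,T=pose();print(s['contact_force'])"; python3 fe.py
```

```text
t 10.35 tcp [ 0.5622 -0.0012  0.1264] yaw -9.36 units [ 0.009 -0.014  0.473] roll 0.005
[-0.19550511  0.40876495 -1.68636204]
10.35 [ 0.5622 -0.0012  0.1264] [-0.19550511  0.40876495 -1.68636204]
[[206.0, 136.0], [356.0, 136.0]] by width: [ 0.0714 -0.0002 -0.0299] by height z=-.032: [ 0.0716 -0.0002 -0.032 ]
3997.5 [[340.0, 350.0], [337.0, 385.0], [224.0, 385.0], [223.0, 350.0]]
24596.5 [[356.0, 136.0], [344.0, 317.0], [219.0, 317.0], [206.0, 136.0]]
```

Call:
{"fn": "arm_command", "kwargs": {"motion": [{"dx": 0.009,"dy": -0.014,"dz": 0.2,"roll": 0},{"dx": 0,"dy": 0,"dz": 0.2,"roll": 0},{"dx": 0,"dy": 0,"dz": 0.07,"roll": 0},{"dx": 0,"dy": 0,"dz": 0,"roll": 0},{"dx": 0,"dy": 0,"dz": 0.05,"roll": 0},{"dx": 0,"dy": 0,"dz": 0.05,"roll": 0},{"dx": 0,"dy": 0,"dz": 0.03,"roll": 0},{"dx": 0,"dy": 0,"dz": 0,"roll": 0}]}}

```text
clock: 11.4
eef_pos: [0.562, -0.0019, 0.091]
tool_rot: [-0.258, -3.131, -0.0]
contact_force: [0.9, -0.2, -2.6]
grip_width: 0.0559
gripper_force: 20.0
```

```bash
python3 -c "
from h import *
s,T=pose();print(s['clock'],T[:3,3],s['contact_force'])
a=read_camera('side');b=read_camera('scene');
cv2.imwrite('pics/s6.png',np.hstack([cv2.resize(a[130:250,200:330,::-1],(400,370),interpolation=2),cv2.resize(b[180:300,220:350,::-1],(400,370),interpolation=2)]))"
```

```text
11.4 [ 0.56198844 -0.0019496   0.0909771 ] [ 0.91729279 -0.17657388 -2.61410621]
```

View pics/s6.png

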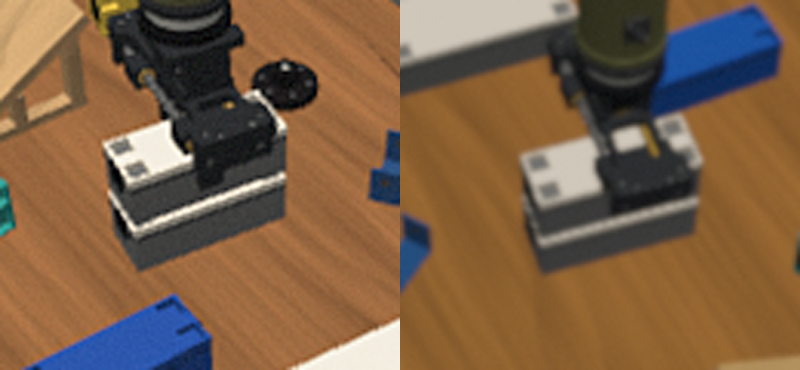

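The feet are already below the lid plane: TCP z is 0.091, against 0.094 at the lid, with no contact. Both views show the boxes lined up. I'll lower the last 5 mm.

Call:
{"fn": "arm_command", "kwargs": {"motion": [{"dx": 0,"dy": 0,"dz": 0.03,"roll": 0},{"dx": 0,"dy": 0,"dz": 0.03,"roll": 0},{"dx": 0,"dy": 0,"dz": 0.02,"roll": 0},{"dx": 0,"dy": 0,"dz": 0,"roll": 0}]}}

```text
clock: 12.0
eef_pos: [0.562, -0.0019, 0.0863]
tool_rot: [-0.258, -3.131, -0.0]
contact_force: [-0.2, 0.1, -2.2]
grip_width: 0.056
gripper_force: 20.0
```

Call:
{"fn": "arm_command", "kwargs": {"motion": [{"dx": 0,"dy": 0,"dz": 0.02,"roll": 0},{"dx": 0,"dy": 0,"dz": 0.02,"roll": 0},{"dx": 0,"dy": 0,"dz": 0,"roll": 0}]}}

```text
clock: 12.38
eef_pos: [0.5622, -0.0019, 0.086]
tool_rot: [0.258, 3.13, -0.001]
contact_force: [-4.1, -0.2, 17.5]
grip_width: 0.0556
gripper_force: 20.0
```

It's seated at the predicted height. I'll ease the load, let go and back off.

Call:
{"fn": "arm_command", "kwargs": {"motion": [{"dx": 0,"dy": 0,"dz": -0.025,"roll": 0},{"dx": 0,"dy": 0,"dz": 0,"roll": 0}]}}

```text
clock: 12.62
eef_pos: [0.5622, -0.002, 0.0861]
tool_rot: [0.258, 3.131, -0.0]
contact_force: [-2.0, -0.2, 8.1]
grip_width: 0.0556
gripper_force: 20.0
```

Call:
{"fn": "arm_command", "kwargs": {"motion": [{"dx": 0,"dy": 0,"dz": 0,"roll": 0},{"dx": 0,"dy": 0,"dz": 0,"roll": 0},{"dx": 0,"dy": 0,"dz": 0,"roll": 0},{"dx": 0,"dy": 0,"dz": 0,"roll": 0},{"dx": 0,"dy": 0,"dz": 0,"roll": 0}], "hand": -1}}

```text
clock: 13.25
eef_pos: [0.5621, -0.0019, 0.0853]
tool_rot: [-0.258, -3.131, -0.0]
contact_force: [-0.5, 0.2, 0.3]
grip_width: 0.088
gripper_force: 0.0
```

Call:
{"fn": "arm_command", "kwargs": {"motion": [{"dx": 0,"dy": 0,"dz": -0.2,"roll": 0},{"dx": 0,"dy": 0,"dz": -0.5,"roll": 0},{"dx": 0,"dy": 0,"dz": -0.8,"roll": 0},{"dx": 0,"dy": 0,"dz": -0.8,"roll": 0},{"dx": 0,"dy": 0,"dz": -0.4,"roll": 0},{"dx": 0.5,"dy": 0,"dz": 0,"roll": 0},{"dx": 0.7,"dy": 0,"dz": 0,"roll": 0},{"dx": 0.4,"dy": 0,"dz": 0,"roll": 0},{"dx": 0,"dy": 0,"dz": 0,"roll": 0},{"dx": 0,"dy": 0,"dz": 0,"roll": 0}]}}

```text
clock: 14.5
eef_pos: [0.4688, 0.0137, 0.248]
tool_rot: [0.259, 3.129, 0.001]
contact_force: [0.1, -0.2, 0.1]
grip_width: 0.088
gripper_force: 0.0
```

```bash
python3 - <<'E'
from h import *
s,T=pose();print(s['clock'],T[:3,3].round(3),s['contact_force'].round(1) if hasattr(s['contact_force'],'round') else s['contact_force'])
m=camera_model("side");a=read_camera('side')
for A,q in lids(a):
  for z in(.062,.116):
    P=np.array([plane(*ray(m,p),z) for p in q]);L=np.linalg.norm(P-np.roll(P,-1,0),axis=1);print(A,z,L.round(3),P.mean(0).round(3))
b=read_camera('scene')
cv2.imwrite('pics/s7.png',np.hstack([cv2.resize(a[130:250,200:330,::-1],(400,370),interpolation=2),cv2.resize(b[180:300,220:350,::-1],(400,370),interpolation=2)]))
E
```

```text
14.5 [0.469 0.014 0.248] [ 0.1 -0.2  0.1]
1921.5 0.062 [0.19  0.079 0.189 0.079] [ 0.576 -0.27   0.062]
1921.5 0.116 [0.177 0.074 0.177 0.073] [ 0.544 -0.299  0.116]
689.0 0.062 [0.158 0.057 0.164 0.054] [0.598 0.046 0.062]
689.0 0.116 [0.148 0.053 0.153 0.051] [ 0.565 -0.004  0.116]
```

View pics/s7.png

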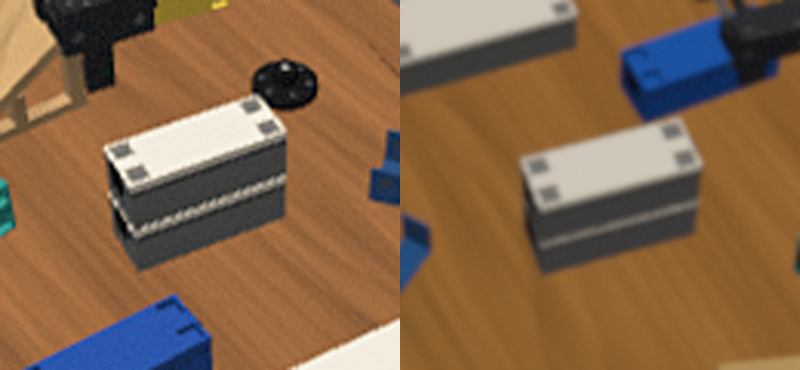

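The kit_box sits level and aligned on the base, with its lid at z 0.116 and its centre at (0.565, -0.004). The gripper is clear and nothing else has moved.

```bash
python3 -c "
from station import *
print(job_done())"
```

```text
the job is handed in; nothing more can be done
None
```

The kit_box is stacked level and lined up on base_box, its feet down in the recesses as far as height and camera views show; the gripper is clear, and the job was handed in at about 15 s.

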